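# Check-weigh hammer openers on the arresting balance and hang them up

## Robot

A 7-joint arm with a two-finger parallel gripper is mounted at the origin on the work surface. World frame = base frame: x ahead of the robot, y to its left, z up, the work surface at z = 0. Lengths are in m, angles in rad, forces in N, time in s.
With the tool pointing down it reaches from about 0.425 to 0.8 m from the base axis. Payload 8.3 kg.
Tool frame: the origin (TCP) lies midway between the tips of the shut fingers; the grasp point (between the pads) lies 19 mm behind it; z points along the fingers, y is the line along which they close (so a half turn about z gives the same grasp; the last joint's range is limited). The gripper opens to 85 mm and grips with 20 to 120 N. Pads are 22 mm wide; open, the fingers measure 114 mm over their backs; the gripper's body (76 mm by 85 mm) begins 54 mm behind the grasp point. The pads swing forward as they close: fully open they stand 13 mm farther back than shut.
Start: joints at [-0.063, 0.383, 0.016, 1.37, -0.006, 1.388, -0.046], TCP at [0.625, 0, 0.231] pointing down, gripper open.
Joint ranges: [-2.95, 2.95], [-0.25, 2.06], [-1.52, 1.56], [0.18, 2.33], [-1.44, 4.58], [0.02, 2.06], [-3.01, 3.01]. Speed limits (rad/s): [2.39, 2.39, 3.01, 3.01, 3.14, 3.14, 3.14].

## Interface

Orientations are given as a unit quaternion [w, x, y, z].
In Python, from plant import bot, viewer, finder gives the robot as it stands. Calls block until the motion is done:
- bot.move_to(position, orientation): joint-space move of the TCP to a pose.
- bot.move_linear(position, max_speed=0.15, rotation=None): straight line of the TCP; rotation=None keeps the orientation; max_speed is the mean speed in m/s.
- bot.move_joints(angles): joint-space move.
- bot.set_gripper(opening, grasp_force=None): finger opening in m; grasp_force is the grip in N (None keeps the last); returns when the fingers have stopped.
- bot.wait(seconds).
- bot.ik(position, orientation): joint angles nearest the present ones, or None.
- bot.state(): the state.
- viewer.camera(name): name is "scene" or "side" or "wrist"; returns (picture, depth): 384x512x3 uint8, red, green, blue; 384x512 float32, m along the optical axis (not along the pixel's ray), 0 where there is no reading.
- viewer.calibration(name): a dict with "mtx" (3x3 intrinsics, pixels), "R" (3x3) and "t" (3): a world point X has camera coordinates R X + t. Camera axes: x right, y down, z forward; pixel columns grow to the right and rows downward; lengths in m; the calibration is good to about 2 mm. A picture is of the moment at which its call begins: read the wrist's pose just before it. calibration takes no time and is no camera call; for the wrist camera it gives the pose at the moment of the call.
A pose or a line that the arm cannot do raises bot.MotionError and nothing moves.
- bot.close_job(): hands the job in; it is judged then, once.
Trained networks look in the newest picture that a camera, given by its name, has taken for a name from the list of things; names that differ only in an ending like _2 or _b are one class to them, and where a whole thing is asked for, a point or a joint stands for the part that bears it (a point fixed in the world has none). Each returns a list of dicts, best first, with "conf" (0 to 1); they miss things now and then, are a little off and sometimes report something else, mostly with a low value. They report only what shows in the picture. A call takes as long as a camera call.
- finder.find_in(label, camera): "position" ([x, y, z] in m, in the coordinates of the camera as it stood for that picture, good to about 4 mm: the middle of the surface that is visible of it).
- finder.outline_of(label, camera): "region" (384x512 bool, what is visible of it).
The state is a dict: "t": time; "joints": joint angles; "dq": joint speeds; "tau": joint torques, N m; "tool_pos": TCP position; "orientation": TCP orientation; "force": force on the tool from outside, world axes, zero at the start; "wrist_torque": the same for the moment, N m; "width": finger opening in m; "finger_force": force on a finger pad.
Only numpy, scipy, OpenCV 4.12 (cv2) and the standard library are available. Lean on these libraries where they do the work, as an engineer would, in place of code of your own. Each camera call takes 0.05 s, during which the arm holds its last target. There are 200 camera calls.

## Task

Check-weigh the delivered bottle openers, then put them on sale: stand every opener upright in its own bay of the balance pan, release the beam with the arrest lever, let the loaded pan sink and come to rest for a good second, and arrest the beam again with all of them still on it. Then hang each opener by its eye on the counter display, one to a peg, hanging still, and leave the balance arrested. Handle the openers only while the beam is arrested, and leave the mug, gift box and jar alone.

Things in the scene. Friction and masses are not known exactly. Their poses are not given: they have to be found in the camera images.
- opener0: Hammer-shaped cast steel bottle opener (2 or 3 alike are present), 0.17 kg, 125 mm high, standing on its head, eye up. Head 44 (x) x 64 (y) x 40 mm high; shank 14 x 18 mm up to 75 mm; then a flat eye frame up to 125 mm, 12 mm thick (x), 36 mm wide (y), with parallel outer sides to grip. Origin: centre of the head's underside; z up. A half turn about z looks the same.
- opener0_eye (a point): Centre of that opener's eye, 99 mm above its origin: an opening right through along the opener's x axis, 22 mm wide (y) and 32 mm tall (z); the bar over it is 10 mm thick.
- opener1: Hammer-shaped cast steel bottle opener (2 or 3 alike are present), 0.17 kg, 125 mm high, standing on its head, eye up. Head 44 (x) x 64 (y) x 40 mm high; shank 14 x 18 mm up to 75 mm; then a flat eye frame up to 125 mm, 12 mm thick (x), 36 mm wide (y), with parallel outer sides to grip. Origin: centre of the head's underside; z up. A half turn about z looks the same.
- opener1_eye (a point): Centre of that opener's eye, 99 mm above its origin: an opening right through along the opener's x axis, 22 mm wide (y) and 32 mm tall (z); the bar over it is 10 mm thick.
- opener2: Hammer-shaped cast steel bottle opener (2 or 3 alike are present), 0.17 kg, 125 mm high, standing on its head, eye up. Head 44 (x) x 64 (y) x 40 mm high; shank 14 x 18 mm up to 75 mm; then a flat eye frame up to 125 mm, 12 mm thick (x), 36 mm wide (y), with parallel outer sides to grip. Origin: centre of the head's underside; z up. A half turn about z looks the same.
- opener2_eye (a point): Centre of that opener's eye, 99 mm above its origin: an opening right through along the opener's x axis, 22 mm wide (y) and 32 mm tall (z); the bar over it is 10 mm thick.
- balance: Grey base of the arresting balance, fixed. Origin on the counter under the beam's hinge (75 mm up, axis along x); y runs along the beam to the pan. Pan: x -90 to 90, y 86 to 174 mm. Brass counterweight at y -115, top 95 mm up. Base: x -60 to 60, y -160 to 130 mm. Arrest lever in front, hinge at x -95, y -100 mm.
- bay0 (a point): Centre of the floor of one bay (slot) of the balance pan, 45 mm above the counter when level. Three bays 58 mm apart along the balance's x, bay0 in front (-x). Each is 52 (x) by 76 mm (y) inside, between ribs 9 mm and rims 13 mm high; one opener's head stands in it, 64 mm length along the balance's y. Axes as the balance's; moves with the beam.
- bay1 (a point): Centre of the floor of one bay (slot) of the balance pan, 45 mm above the counter when level. Three bays 58 mm apart along the balance's x, bay0 in front (-x). Each is 52 (x) by 76 mm (y) inside, between ribs 9 mm and rims 13 mm high; one opener's head stands in it, 64 mm length along the balance's y. Axes as the balance's; moves with the beam.
- bay2 (a point): Centre of the floor of one bay (slot) of the balance pan, 45 mm above the counter when level. Three bays 58 mm apart along the balance's x, bay0 in front (-x). Each is 52 (x) by 76 mm (y) inside, between ribs 9 mm and rims 13 mm high; one opener's head stands in it, 64 mm length along the balance's y. Axes as the balance's; moves with the beam.
- beam (a joint): Tilt of the beam, rad: 0 level, + pan down, stops at +-0.1 (about 13 mm at the pan). Damped, so it takes a second or two to settle. Arrested, it is held level within 0.02. Released, an empty pan rises; with two or more openers it sinks to the stop.
- arrest_lever (a joint): Arrest lever, rad: 0 arrested (beam locked level; top leaning 0.5 rad from upright to the balance's -y), 1.0 released (leaning 0.5 rad to +y). End stops at both. Starts arrested, within 0.05. Stays where it is left; needs 2 to 4 N at the ball.
- lever_tip (a point): Centre of the black ball (22 mm across) on top of the arrest lever, 90 mm from its hinge and 124 mm above the counter at either end; the lever is a 10 mm bar below it and swings in the balance's y-z plane. There is free room all round the ball for fingers.
- lever_hinge (a point): Hinge axis point of the arrest lever, below the ball, 45 mm above the counter; the axis runs along the balance's x.
- display: Counter display, fixed: a round foot (260 mm across, 8 mm thick, centre at x = +30 mm), two wire uprights at y = +-128 mm and a black cross rail (front face at x = +23 mm, 233 to 257 mm up) with three steel pegs in a row. Origin on the counter below the pegs; its x axis points from the pegs into the rail, y along the row.
- peg0 (a point): Middle of a peg, on its axis, 251 mm above the counter. Pegs are 82 mm apart along the display's y, 8 mm thick with a 12 mm ball tip; each runs from the rail towards -x of the display, to a tip 35 mm before this point and 6 mm higher; the rail is 34 mm behind this point. Axes as the display's.
- peg1 (a point): Middle of a peg, on its axis, 251 mm above the counter. Pegs are 82 mm apart along the display's y, 8 mm thick with a 12 mm ball tip; each runs from the rail towards -x of the display, to a tip 35 mm before this point and 6 mm higher; the rail is 34 mm behind this point. Axes as the display's.
- peg2 (a point): Middle of a peg, on its axis, 251 mm above the counter. Pegs are 82 mm apart along the display's y, 8 mm thick with a 12 mm ball tip; each runs from the rail towards -x of the display, to a tip 35 mm before this point and 6 mm higher; the rail is 34 mm behind this point. Axes as the display's.
- mug: White souvenir mug, 95 mm high, 80 mm across; origin under its centre. A bystander.
- giftbox: Plain cardboard gift box, 100 x 130 x 80 mm; origin under its centre. A bystander.
- jar: Jar with a lid, 70 mm across, 100 mm high; origin under its centre. A bystander.

How it is judged:
By the outcome, as a careful person would: the job done as asked, in the order asked, and still so for the second after the job is handed in, with the robot touching nothing.
Of opener0, opener1, opener2 only 2 to 3 are there at a start; the rules pass over those that are not, and their reading is None.
At some moment in a run one of opener0, opener1, opener2 may be knocked a few centimetres aside while the robot is not near it.
It also fails if it takes over 210 s, if anything falls off the work surface, if the arm or the gripper's body presses on something with over 40 N, if the wrist force passes 120 N, or if a joint passes its speed limit or range.

## Working session

There is one attempt and no reset: what is moved stays moved. The work goes in short steps, each a Python script; the robot and the scene stay as the last script left them, time stands still between calls to the robot, and variables do not carry over. Pictures are saved under pics/ and viewed, at most 14 in all, crops included, and the job is handed in when it is done.

```bash
ls; mkdir -p pics
cat > h.py <<'E'
import numpy as np, cv2, json
from scipy.spatial.transform import Rotation as Ro
from plant import bot, viewer, finder
def shot(name, fn=None):
    cal=viewer.calibration(name); im,d=viewer.camera(name)
    if fn: cv2.imwrite('pics/'+fn, im[:,:,::-1])
    return cal,im,d
def w(cal,p): return np.array(cal['R']).T@(np.array(p)-np.array(cal['t']))
def cloud(cal,d,mask=None):
    m=d>0
    if mask is not None: m&=mask
    v,u=np.nonzero(m); z=d[v,u]; K=np.array(cal['mtx'])
    c=np.c_[(u-K[0,2])/K[0,0]*z,(v-K[1,2])/K[1,1]*z,z]
    return (c-np.array(cal['t']))@np.array(cal['R'])
def pix(cal,X):
    c=np.array(cal['R'])@X+np.array(cal['t']); q=np.array(cal['mtx'])@c; return q[:2]/q[2]
E
cat > a.py <<'E'
from h import *
print(bot.state())
for cam in ['scene','side','wrist']:
    cal,im,d=shot(cam,cam+'0.png')
    print(cam, 'campos',w(cal,[0,0,0]).round(3))
    for l in ['opener0','opener0_eye','balance','bay0','bay1','bay2','lever_tip','lever_hinge','display','peg0','peg1','peg2','mug','giftbox','jar']:
        r=finder.find_in(l,cam)
        print(l,[(round(x['conf'],2),w(cal,x['position']).round(3).tolist()) for x in r[:4]])
E
python3 a.py
```

```text
pics
{'t': 0.0, 'joints': array([-0.06289724,  0.38423709,  0.01638866,  1.37116944, -0.00632348,
        1.38818987, -0.0464917 ]), 'dq': array([-0.00065806, -0.00022657, -0.00153998,  0.00087901,  0.00079497,
        0.00083045, -0.00080539]), 'tau': array([-4.50568632e-04, -6.27588844e+01,  8.43669288e-01, -3.71825659e+01,
        1.65239023e-02,  1.39937960e-02, -1.08329079e-04]), 'tool_pos': array([6.24494136e-01, 3.35393574e-05, 2.30272711e-01]), 'orientation': array([-6.84807359e-04,  7.07088309e-01,  7.07124577e-01, -6.97476131e-04]), 'force': array([-0.397357  ,  1.08629642, -0.21686953]), 'wrist_torque': array([-0.02379691, -0.01492753, -0.03502475]), 'finger_force': 0.0, 'width': 0.08575164592689233}
scene campos [ 1.513 -0.162  1.371]
opener0 [(0.58, [0.467, 0.136, 0.037])]
opener0_eye []
balance [(0.83, [0.561, -0.144, 0.043])]
bay0 [(0.92, [0.563, -0.039, 0.051])]
bay1 [(0.92, [0.563, -0.039, 0.051])]
bay2 [(0.92, [0.563, -0.039, 0.051])]
lever_tip [(0.72, [0.466, 0.136, 0.039]), (0.66, [0.562, -0.144, 0.042])]
lever_hinge [(0.91, [0.562, -0.142, 0.045])]
display [(0.75
[... 1180 characters left out ...]
ye []
balance [(0.89, [0.558, -0.056, 0.043])]
bay0 [(0.88, [0.554, -0.024, 0.049])]
bay1 [(0.88, [0.554, -0.024, 0.049])]
bay2 [(0.88, [0.554, -0.024, 0.049])]
lever_tip []
lever_hinge [(0.9, [0.56, -0.053, 0.046]), (0.42, [0.731, -0.131, 0.059])]
display [(0.72, [0.652, 0.131, 0.009])]
peg0 [(0.59, [0.651, 0.13, 0.007]), (0.47, [0.552, -0.021, 0.043])]
peg1 [(0.59, [0.651, 0.13, 0.007]), (0.47, [0.552, -0.021, 0.043])]
peg2 [(0.59, [0.651, 0.13, 0.007]), (0.47, [0.552, -0.021, 0.043])]
mug [(0.75, [0.801, 0.031, 0.06]), (0.67, [0.649, 0.132, 0.005]), (0.46, [0.557, -0.054, 0.043]), (0.28, [0.549, -0.024, 0.048])]
giftbox [(0.66, [0.732, -0.131, 0.062])]
jar [(0.19, [0.554, -0.024, 0.048])]
```

View pics/scene0.png

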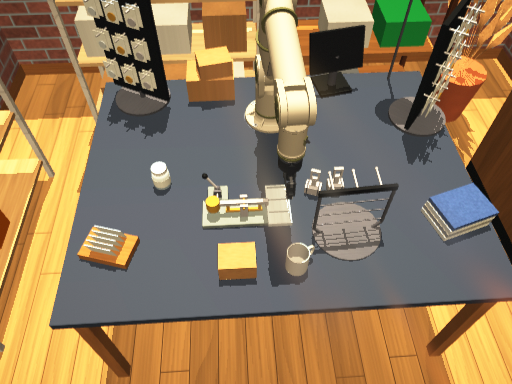

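View pics/side0.png

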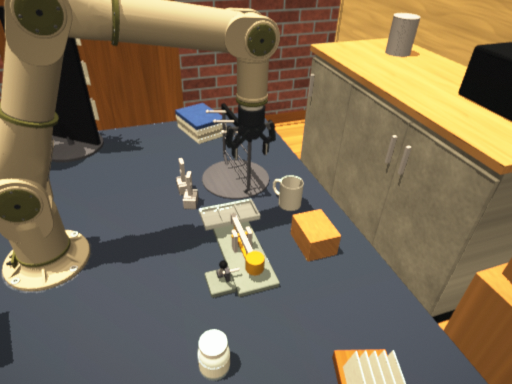

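View pics/wrist0.png

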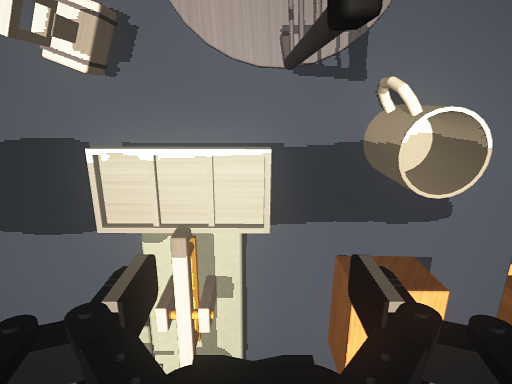

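The scene has two standing openers, at scene px (313,180) and (337,178). The balance is at (250,205) with its lever ball at (206,178). The display is at (350,220), with pegs pointing towards the robot. In the wrist view the pan is level and empty at (180,190). Next I'll take closer wrist views.

```bash
cat > b.py <<'E'
from h import *
Q=[0,0,1,0]
for i,(p) in enumerate([(0.5,0.17,0.42),(0.56,0.17,0.42),(0.54,-0.12,0.36),(0.56,-0.22,0.36)]):
    s=bot.ik(p,Q); print(p,None if s is None else np.round(s,2))
    if s is None: continue
    bot.move_to(p,Q); bot.wait(0.2)
    cal,im,d=shot('wrist',f'w{i}.png')
    np.savez(f'w{i}.npz',im=im,d=d,**{k:np.array(v) for k,v in cal.items()})
    for l in ['opener0','opener0_eye','lever_tip','lever_hinge','peg1','bay1','display']:
        r=finder.find_in(l,'wrist')
        print(l,[(round(x['conf'],2),w(cal,x['position']).round(3).tolist()) for x in r[:4]])
print(bot.state()['t'])
E
python3 b.py; python3 -c "
import cv2,numpy as np
a=[cv2.imread(f'pics/w{i}.png') for i in range(4)]
cv2.imwrite('pics/m.png',cv2.resize(np.vstack([np.hstack(a[:2]),np.hstack(a[2:])]),(800,600)))"
```

```text
(0.5, 0.17, 0.42) [-0.15  0.17 -0.29  1.23  0.05  1.74  1.14]
opener0 [(0.97, [0.453, 0.133, 0.042]), (0.95, [0.445, 0.221, 0.04])]
opener0_eye []
lever_tip []
lever_hinge [(0.77, [0.543, -0.097, 0.046])]
peg1 [(0.86, [0.645, 0.222, 0.008]), (0.23, [0.791, 0.025, 0.061])]
bay1 [(0.83, [0.552, -0.026, 0.05]), (0.51, [0.544, -0.099, 0.048])]
display [(0.7, [0.646, 0.228, 0.01]), (0.63, [0.551, -0.026, 0.049])]
(0.56, 0.17, 0.42) [-0.16  0.31 -0.27  1.07  0.08  1.78  1.17]
opener0 [(0.77, [0.453, 0.221, 0.04]), (0.68, [0.547, -0.028, 0.047]), (0.56, [0.459, 0.135, 0.04])]
opener0_eye [(0.7, [0.549, -0.027, 0.049])]
lever_tip [(0.17, [0.457, 0.13, 0.035])]
lever_hinge [(0.81, [0.547, -0.086, 0.048])]
peg1 [(0.87, [0.643, 0.228, 0.007])]
bay1 [(0.69, [0.552, -0.026, 0.045])]
display [(0.83, [0.645, 0.231, 0.009])]
(0.54, -0.12, 0.36) [ 0.28  0.21 -0.15  1.32  0.03  1.62  1.71]
opener0 [(0.93, [0.442, 0.207, 0.041]), (0.77, [0.456, 0.119, 0.04]), (0.56, [0.453, -0.273, 0.107])]
opener0_eye [(0.69, [0.791, 0.019, 0.06]), (0.46, [0.457, 0.118, 0.038])]
lever_tip [(0.72, [0.454, -0.27, 0.106])]
lever_hinge [(0.8, [0.537, -0.136, 0.045])]
peg1 [(0.95, [0.652, 0.198, 0.007]), (0.51, [0.454, -0.271, 0.105])]
bay1 [(0.78, [0.549, -0.036, 0.049]), (0.38, [0.655, 0.199, 0.006]), (0.25, [0.452, -0.269, 0.106])]
display [(0.76, [0.654, 0.197, 0.008]), (0.22, [0.789, 0.017, 0.057])]
(0.56, -0.22, 0.36) [ 0.38  0.32 -0.09  1.18  0.03  1.65  1.87]
opener0 [(0.89, [0.453, 0.106, 0.036]), (0.72, [0.657, 0.15, 0.005])]
opener0_eye []
lever_tip [(0.59, [0.452, -0.27, 0.109])]
lever_hinge [(0.79, [0.536, -0.136, 0.046])]
peg1 [(0.87, [0.658, 0.15, 0.007])]
bay1 [(0.62, [0.551, -0.034, 0.05])]
display [(0.56, [0.654, 0.151, 0.007])]
7.8833
```

View pics/m.png

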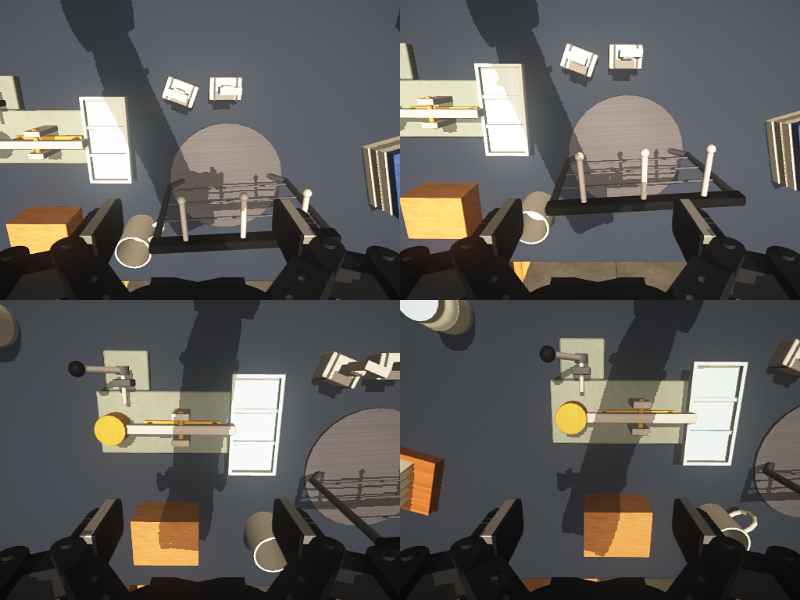

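Wrist views show the two openers, three pegs at view 2 px (580,160), (645,155), (710,150), the pan, and the lever ball at view 3 px (77,369). Next I'll fit the geometry from depth.

```bash
cat >> h.py <<'E'
def load(i):
    z=np.load(f'w{i}.npz'); return {k:z[k] for k in('mtx','R','t')},z['im'],z['d']
def box(P,lo,hi): return P[np.all((P>lo)&(P<hi),axis=1)]
E
cat > c.py <<'E'
from h import *
for i in (0,1,2,3):
    cal,im,d=load(i); P=cloud(cal,d)
    print('view',i,'campos',w(cal,[0,0,0]).round(3))
    T=box(P,[.35,-.1,-.02],[.5,.4,.01]); print(' table z',np.median(T[:,2]).round(4))
    if i<2:
        # openers: cluster by y
        O=box(P,[.38,.05,.012],[.53,.30,.15])
        lab=cv2.kmeans(O[:,1:2].astype(np.float32),2,None,(3,50,1e-4),5,cv2.KMEANS_PP_CENTERS)[1].ravel()
        for k in (0,1):
            C=O[lab==k]; top=C[C[:,2]>.118]; hd=C[(C[:,2]>.034)&(C[:,2]<.044)]
            for nm,S in(('top',top),('head',hd)):
                if len(S)<8: print(nm,len(S)); continue
                r=cv2.minAreaRect((S[:,:2]*1000).astype(np.float32)); print('  op',nm,len(S),np.round(r[0],1),np.round(r[1],1),round(r[2],1),'zmax',S[:,2].max().round(4),np.median(S[:,2]).round(4))
        G=box(P,[.5,.05,.225],[.75,.4,.29]); G=G
        m=(G[:,2]>.235)
        G=G[m]; print(' hi x',np.percentile(G[:,0],[1,50,99]).round(3),'y',np.percentile(G[:,1],[1,99]).round(3))
        H,xe=np.histogram(G[:,0],bins=np.arange(.5,.76,.01)); print(dict(zip(xe.round(2),H)))
    else:
        pan=box(P,[.42,-.1,.035],[.68,.04,.075])
        for nm,lo,hi in(('floor',.038,.05),('rim',.054,.066)):
            S=pan[(pan[:,2]>lo)&(pan[:,2]<hi)]
            r=cv2.minAreaRect((S[:,:2]*1000).astype(np.float32)); print('  pan',nm,len(S),np.round(r[0],1),np.round(r[1],1),round(r[2],1),np.median(S[:,2]).round(4))
        B=box(P,[.42,-.31,.11],[.49,-.24,.15]); print(' ball',len(B),B.mean(0).round(4),B.min(0).round(4),B.max(0).round(4))
        cw=box(P,[.5,-.32,.09],[.62,-.2,.1]); print(' cw',len(cw),cw.mean(0).round(4),((cw.max(0)+cw.min(0))/2).round(4))
E
python3 c.py
```

```text
view 0 campos [0.426 0.169 0.562]
 table z 0.0003
  op top 283 [449.2 223.3] [36.  11.5] 89.8 zmax 0.1275 0.1252
  op head 848 [449.  223.3] [63.7 44.9] 89.3 zmax 0.0438 0.0402
  op top 272 [456.  133.2] [35.7 12.1] 69.7 zmax 0.128 0.1254
  op head 830 [456.1 133. ] [63.9 45.5] 69.6 zmax 0.0436 0.0404
 hi x [0.569 0.647 0.663] y [0.102 0.363]
{np.float64(0.5): np.int64(0), np.float64(0.51): np.int64(0), np.float64(0.52): np.int64(0), np.float64(0.53): np.int64(0), np.float64(0.54): np.int64(0), np.float64(0.55): np.int64(0), np.float64(0.56): np.int64(67), np.float64(0.57): np.int64(249), np.float64(0.58): np.int64(194), np.float64(0.59): np.int64(175), np.float64(0.6): np.int64(112), np.float64(0.61): np.int64(107), np.float64(0.62): np.int64(106), np.float64(0.63): np.int64(352), np.float64(0.64): np.int64(1670), np.float64(0.65): np.int64(1590), np.float64(0.66): np.int64(181), np.float64(0.67): np.int64(0), np.float64(0.68): np.int64(0), np.float64(0.69): np.int64(0), np.float64(0.7): np.int64(0), np.float64(0.71): np.int64(0), np.float64(0.72): np.int64(0), np.float64(0.73): np.
[... 1105 characters left out ...]
p.int64(0), np.float64(0.73): np.int64(0), np.float64(0.74): np.int64(0)}
view 2 campos [ 0.466 -0.119  0.503]
 table z -0.0
  pan floor 5944 [553.  -35.2] [112.6 179.9] 89.7 0.0458
  pan rim 1942 [552.9 -29.9] [113.2 180.4] 90.0 0.0575
 ball 420 [ 0.4569 -0.2848  0.1295] [ 0.4466 -0.2977  0.1101] [ 0.4673 -0.2748  0.1378]
 cw 1260 [ 0.5509 -0.2614  0.0941] [ 0.5515 -0.2624  0.0936]
view 3 campos [ 0.485 -0.219  0.503]
 table z -0.0001
  pan floor 6111 [552.3 -34.4] [112.  179.4] 89.9 0.0456
  pan rim 2121 [552.6 -20.1] [ 94.7 180. ] 89.9 0.0573
 ball 386 [ 0.4572 -0.2867  0.1306] [ 0.4458 -0.2994  0.1101] [ 0.4671 -0.2751  0.1372]
 cw 1297 [ 0.551  -0.2622  0.094 ] [ 0.5518 -0.2628  0.0933]
```

```bash
cat > d.py <<'E'
from h import *
P=np.vstack([cloud(*(lambda c:(c[0],c[2]))(load(i))) for i in(2,3)])
S=box(P,[.44,-.075,.054],[.66,.05,.062]); r=cv2.minAreaRect((S[:,:2]*1000).astype(np.float32)); print('rim',r)
for lo,hi in((.47,.63),):
    q=box(P,[lo,-.08,.055],[hi,.05,.062]); print('rim y',np.percentile(q[:,1],[.5,99.5]))
# edge yaw: +y rim line fit
q=S[S[:,1]>r[0][1]/1000+.038]; print('yaw',np.degrees(np.polyfit(q[:,0],q[:,1],1)[0]),len(q))
print('ribs x',[np.median(box(P,[.5526+s-.006,-.05,.051],[.5526+s+.006,.01,.056])[:,0]) for s in(-.029,.029)])
for i in(0,1):
    cal,im,d=load(i);P=cloud(cal,d)
    R=box(P,[.62,.09,.25],[.68,.38,.262]); f=R[R[:,0]<np.percentile(R[:,0],50)]
    ys=np.arange(.12,.35,.01); e=[(y,np.percentile(R[abs(R[:,1]-y)<.004][:,0],2)) for y in ys if (abs(R[:,1]-y)<.004).sum()>20]
    e=np.array(e); p=np.polyfit(e[:,0],e[:,1],1); print('rail front x(y)',p,'yaw',np.degrees(p[0]))
    G=box(P,[.55,.09,.238],[.615,.38,.28])
    k=cv2.kmeans(G[:,1:2].astype(np.float32),3,None,(3,50,1e-4),5,cv2.KMEANS_PP_CENTERS); o=np.argsort(k[2].ravel())
    for c in o:
        C=G[k[1].ravel()==c]; q=C[C[:,0]>.585]
        print('peg',len(C),'tip',C[:,0].min().round(4),np.median(C[C[:,0]<.578],0).round(4),'axis y at .60',np.polyval(np.polyfit(q[:,0]-.6,q[:,1],1),0).round(4),'slope',np.polyfit(q[:,0]-.6,q[:,1],1)[0].round(3),'top z',np.percentile(q[abs(q[:,0]-.605)<.006][:,2],95).round(4))
E
python3 d.py
```

```text
rim ((552.83154296875, -20.080074310302734), (94.70265197753906, 180.54254150390625), 89.9287109375)
rim y [-0.06210252  0.02672328]
yaw -0.15195202278646783 1460
ribs x [np.float64(0.5235532664217246), np.float64(0.5812515531043101)]
rail front x(y) [-0.04024433  0.6515128 ] yaw -2.305830206895942
peg 277 tip 0.5749 [0.5765 0.1473 0.2604] axis y at .60 0.1484 slope 0.053 top z 0.2585
peg 307 tip 0.5697 [0.5737 0.2281 0.2613] axis y at .60 0.2297 slope 0.049 top z 0.2573
peg 268 tip 0.5651 [0.57   0.3089 0.2608] axis y at .60 0.3119 slope 0.142 top z 0.2564
rail front x(y) [-0.07000612  0.6568274 ] yaw -4.011055208431269
peg 319 tip 0.5752 [0.5766 0.147  0.2603] axis y at .60 0.1483 slope 0.056 top z 0.2584
peg 356 tip 0.5703 [0.574  0.228  0.2614] axis y at .60 0.2296 slope 0.043 top z 0.2574
peg 426 tip 0.5654 [0.5705 0.3085 0.261 ] axis y at .60 0.311 slope 0.064 top z 0.2565
```

```bash
cat >> h.py <<'E'
def q(yaw):  # tool down, tool y along world y turned by yaw (deg)
    x,y,z,ww=(Ro.from_euler('z',yaw,degrees=True)*Ro.from_quat([0,1,0,0])).as_quat(); return [ww,x,y,z]
def openers(P,lo,hi,base=0.0):
    """eye-frame tops (z>base+.118): list of (x,y,yaw,n,len,wid)"""
    T=box(P,[lo[0],lo[1],base+.117],[hi[0],hi[1],base+.132]); out=[]
    if len(T)<30: return out
    from scipy.cluster.hierarchy import fclusterdata
    lab=fclusterdata(T[:,:2],.012,criterion='distance',method='single')
    for k in set(lab):
        S=T[lab==k]
        if len(S)<30: continue
        (cx,cy),(a,b),an=cv2.minAreaRect((S[:,:2]*1000).astype(np.float32))
        if a<b: an+=90
        yaw=(an-90+90)%180-90
        out.append((round(cx/1000,4),round(cy/1000,4),round(yaw,1),len(S),round(max(a,b),1),round(min(a,b),1)))
    return out
def look(p,yaw=0):
    bot.move_to(p,q(yaw)); bot.wait(.2)
    cal,im,d=shot('wrist'); return cloud(cal,d),im
def F(): 
    s=bot.state(); return s['force'].round(1),round(s['width'],4),s['tool_pos'].round(4),round(float(s['t']),1)
GZ=.083
def pick(x,y,yaw,base=0.0,up=.20):
    bot.set_gripper(.062,40)
    bot.move_to([x,y,base+GZ+.09],q(yaw)); bot.move_linear([x,y,base+GZ],.1)
    bot.set_gripper(.02,40); print('grip',F())
    bot.move_linear([x,y,base+GZ+up],.15); print('up',F())
E
cat > e.py <<'E'
from h import *
import sys
P,_=look((.5,.17,.42)); o=openers(P,[.38,-.1],[.54,.36]); print(o)
o=sorted(o,key=lambda a:-a[1])
x,y,yaw=o[0][:3]
pick(x,y,yaw)
bot.move_linear([.449,.05,.283],.25); 
bx,by=.5527+.058,-.018
bot.move_to([bx,by,.283],q(0)); bot.move_linear([bx,by,.14],.12); print(F())
bot.move_linear([bx,by,.1295],.04); print(F())
cal,im,d=shot('wrist','p1.png')
E
python3 e.py
```

```text
[(0.4486, 0.2234, -0.2, 266, 36.3, 11.3), (0.4561, 0.1331, -20.3, 272, 35.6, 12.3)]
grip (array([-0.1,  0.3,  5. ]), 0.0358, array([0.4491, 0.2238, 0.0837]), 12.4)
up (array([-0.7,  0.1, -1.5]), 0.0354, array([0.4482, 0.2232, 0.282 ]), 13.9)
(array([ 0.2,  0.3, -1.2]), 0.0355, array([ 0.6113, -0.018 ,  0.141 ]), 16.8)
(array([ 0.2,  0.6, -2.2]), 0.0356, array([ 0.6105, -0.018 ,  0.1292]), 17.2)
```

View pics/p1.png

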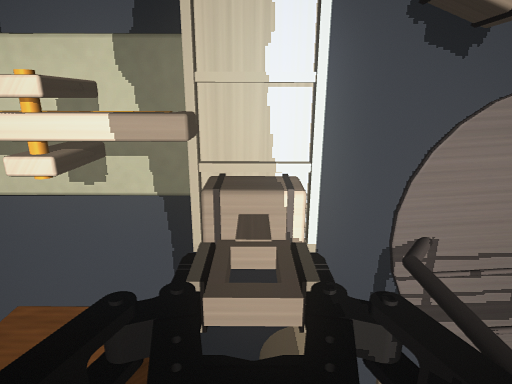

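The opener is held upright in bay2: its head (px 205–300, 180) sits between the rims and behind the rib. I'll release it and fetch the second one.

```bash
cat > f.py <<'E'
from h import *
bx,by=.5527+.058,-.018
bot.move_linear([bx,by,.1282],.03); print(F())
bot.set_gripper(.055); bot.move_linear([bx,by,.30],.2)
P,_=look((.5,.12,.42)); o=openers(P,[.38,-.0],[.54,.36]); print(o, openers(P,[.45,-.1],[.7,.05],.0455))
x,y,yaw=o[0][:3]
pick(x,y,yaw)
bx=.5527-.058
bot.move_linear([.455,.05,.283],.25); bot.move_to([bx,by,.283],q(0))
bot.move_linear([bx,by,.14],.12); bot.move_linear([bx,by,.1285],.04); print(F())
bot.set_gripper(.055); bot.move_linear([bx,by,.28],.2)
P,im=look((.56,-.08,.38)); cv2.imwrite('pics/p2.png',im[:,:,::-1]); print(openers(P,[.45,-.1],[.7,.05],.0455),openers(P,[.38,.03],[.54,.36]))
B=box(P,[.42,-.33,.112],[.49,-.22,.15]); print(' ball',len(B),np.median(B,0).round(4),B.min(0).round(4),B.max(0).round(4),F())
E
python3 f.py
```

```text
(array([-0. , -0.5,  0.5]), 0.0357, array([ 0.6108, -0.0181,  0.1284]), 17.5)
[(0.4559, 0.1332, -20.2, 267, 36.1, 11.9)] [(0.6105, -0.0179, -1.0, 305, 36.6, 12.8)]
grip (array([0.5, 0.4, 4.7]), 0.0353, array([0.4564, 0.1335, 0.0836]), 22.6)
up (array([-0.1,  0.6, -2.1]), 0.0353, array([0.4554, 0.133 , 0.282 ]), 24.1)
(array([ 0.4,  0.1, -1.4]), 0.0351, array([ 0.4946, -0.018 ,  0.1284]), 26.9)
[(0.4937, -0.0181, -0.1, 438, 36.0, 12.1), (0.6106, -0.0179, 0.8, 387, 36.2, 13.0)] []
 ball 401 [ 0.4575 -0.284   0.132 ] [ 0.4466 -0.2982  0.1121] [ 0.4678 -0.2762  0.1377] (array([-0. ,  0.4,  0.7]), 0.0549, array([ 0.5594, -0.0791,  0.3791]), 28.9)
```

View pics/p2.png

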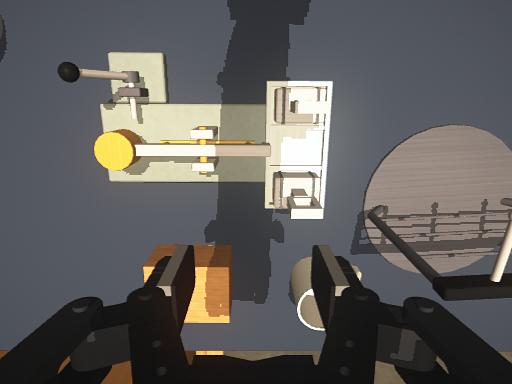

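Both openers stand in bay0 (px 295,105) and bay2 (px 297,190). The lever ball is at (68,72). I'll operate the lever now, straddling the ball with the fingers.

```bash
cat > g.py <<'E'
from h import *
bot.set_gripper(.05)
X=.4572
def tops(tag):
    cal,im,d=shot('scene',tag+'.png'); P=cloud(cal,d); 
    a=[np.percentile(box(P,[.552+s-.03,-.06,.13],[.552+s+.03,.03,.19])[:,2],95).round(4) for s in(-.058,.058)]
    b=box(P,[.44,-.33,.113],[.475,-.17,.16]); print(tag,'tops z',a,'ball',len(b),b.mean(0).round(3) if len(b) else None,F())
def push(y,yend,step):
    sgn=np.sign(yend-y)
    while True:
        bot.move_linear([X,y,.100],.05); f=bot.state()['force']
        if abs(f[1])>9: print('contact stop',y,f.round(1)); break
        if (yend-y)*sgn<=1e-4: print('end',y,f.round(1)); break
        y+=sgn*step
    return y
bot.move_to([X,-.287,.22],q(0)); bot.move_linear([X,-.287,.100],.08); print(F())
tops('t0')
bot.move_linear([X,-.21,.100],.06); print(F())
y=push(-.206,-.188,.002)
bot.move_linear([X,y-.012,.100],.04); tops('t1')
for i in range(4): bot.wait(1.3); tops(f't{i+2}')
E
python3 g.py
```

```text
(array([-0.8,  0.3,  0.2]), 0.0498, array([ 0.4575, -0.2872,  0.1005]), 31.9)
t0 tops z [np.float64(0.17), np.float64(0.1711)] ball 128 [ 0.465 -0.282  0.139] (array([-0.2, -0.3, -0.6]), 0.0502, array([ 0.4575, -0.2872,  0.1005]), 31.9)
(array([-1.4, -0.2, -1.2]), 0.0502, array([ 0.457 , -0.21  ,  0.0998]), 33.4)
contact stop -0.18999999999999997 [ -0.1 -12.3  -1. ]
t1 tops z [np.float64(0.1595), np.float64(0.1593)] ball 86 [ 0.466 -0.217  0.139] (array([-0.4,  0.1,  0.3]), 0.0496, array([ 0.4573, -0.2013,  0.0998]), 36.1)
t2 tops z [np.float64(0.1593), np.float64(0.1593)] ball 89 [ 0.466 -0.216  0.138] (array([0.2, 0.1, 0.1]), 0.0502, array([ 0.4572, -0.202 ,  0.1   ]), 37.5)
t3 tops z [np.float64(0.1578), np.float64(0.1592)] ball 93 [ 0.465 -0.216  0.139] (array([-0.5, -0. , -0.4]), 0.0506, array([ 0.4572, -0.202 ,  0.1   ]), 38.8)
t4 tops z [np.float64(0.1582), np.float64(0.1582)] ball 89 [ 0.466 -0.217  0.14 ] (array([-0. ,  0.4, -0.4]), 0.05, array([ 0.4572, -0.202 ,  0.1   ]), 40.2)
t5 tops z [np.float64(0.1581), np.float64(0.1597)] ball 88 [ 0.466 -0.216  0.139] (array([ 0.9,  0.5, -0.1]), 0.0498, array([ 0.4572, -0.202 ,  0.1   ]), 41.5)
```

The pan sank about 12 mm and has stayed at rest for over 4 s. Now I'll arrest the beam again.

```bash
sed -n '1,/return y/p' g.py > g2.py
cat >> g2.py <<'E'
bot.move_linear([X,-.284,.100],.05); print(F())
y=push(-.290,-.312,.002)
bot.move_linear([X,y+.015,.100],.04); tops('u1')
bot.move_linear([X,y+.015,.26],.15); bot.wait(1); tops('u2')
P,im=look((.56,-.08,.38)); cv2.imwrite('pics/p3.png',im[:,:,::-1]); print(openers(P,[.45,-.1],[.7,.05],.0455))
B=box(P,[.42,-.33,.112],[.49,-.18,.15]); print(' ball',len(B),np.median(B,0).round(4),F())
for s in(-.058,.058):
    T=box(P,[.5527+s-.02,-.05,.155],[.5527+s+.02,.02,.18]); print('top z',np.median(T[:,2]).round(4))
pan=box(P,[.535,-.05,.03],[.57,.015,.06]);print('bay1 floor z',np.median(pan[:,2]))
E
python3 g2.py
```

```text
(array([-0.4,  4.3, -2.4]), 0.05, array([ 0.4569, -0.2837,  0.0998]), 43.5)
contact stop -0.302 [-1.1 12.1  2.4]
u1 tops z [np.float64(0.1719), np.float64(0.1726)] ball 124 [ 0.465 -0.282  0.14 ] (array([-0.1, -0.1,  0. ]), 0.0504, array([ 0.4571, -0.2876,  0.1002]), 45.9)
u2 tops z [np.float64(0.1707), np.float64(0.1719)] ball 25 [ 0.462 -0.287  0.128] (array([-0.2, -0.4, -0.1]), 0.0497, array([ 0.4572, -0.287 ,  0.26  ]), 48.1)
[(0.4939, -0.0182, -0.1, 424, 36.4, 11.1), (0.6103, -0.0181, -0.2, 385, 36.2, 12.4)]
 ball 392 [ 0.4572 -0.2854  0.1311] (array([-0. , -0.4, -0. ]), 0.05, array([ 0.5596, -0.0814,  0.3795]), 49.4)
top z 0.1699
top z 0.1698
bay1 floor z 0.04506972823885555
```

View pics/p3.png

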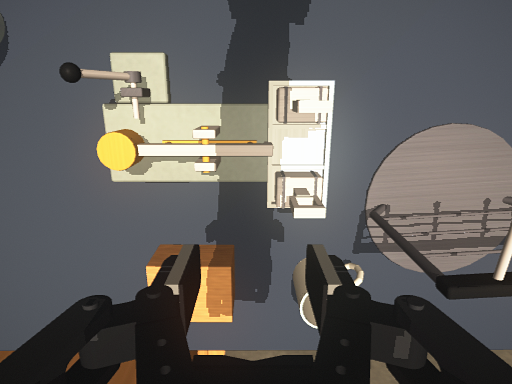

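Beam arrested (tops back at 0.170) and both openers still in place. Now hang the first one.

```bash
cat > k.py <<'E'
from h import *
import sys
YAW=3.4; ax=np.array([np.cos(np.radians(YAW)),np.sin(np.radians(YAW))])
which,mid=sys.argv[1],{'2':np.array([.6005,.312]),'0':np.array([.6105,.149])}[sys.argv[2]]
bot.set_gripper(.062,40)
P,_=look((.54,-.08,.40)); o=sorted(openers(P,[.45,-.1],[.7,.05],.0455)); print(o, openers(P,[.38,.03],[.54,.36]))
x,y,yaw=o[-1 if which=='far' else 0][:3]
pick(x,y,yaw,.045,.155); print(x,y,yaw)
bot.move_linear([.47,.03,.283],.2)
s=mid-.09*ax
bot.move_linear([.47,s[1],.283],.25); bot.move_to([*s,.26],q(YAW)); bot.move_linear([*s,.238],.08); print('pre',F())
cal,im,d=shot('wrist',f'pre{sys.argv[2]}.png'); shot('side',f'preS{sys.argv[2]}.png')
f0=bot.state()['force']
for k in np.arange(.085,-.0001,-.005):
    p=mid-k*ax; bot.move_linear([*p,.238],.06); f=bot.state()['force']-f0
    if np.linalg.norm(f)>6: print('force at',k,f.round(1)); break
else: print('inserted',F())
shot('side',f'ins{sys.argv[2]}.png')
E
python3 k.py far 2; python3 -c "
import cv2,numpy as np
a=cv2.imread('pics/preS2.png')[60:220,150:310];b=cv2.imread('pics/ins2.png')[60:220,150:310]
cv2.imwrite('pics/c2.png',np.hstack([cv2.resize(a,(400,400)),cv2.resize(b,(400,400))]))"
```

```text
[(0.4936, -0.0181, 0.1, 366, 36.6, 11.2), (0.6106, -0.0183, -0.5, 350, 35.9, 12.8)] []
grip (array([-0. ,  1.1,  3.6]), 0.0352, array([ 0.611 , -0.0182,  0.1287]), 52.6)
up (array([-0.7,  0.2, -2.1]), 0.0357, array([ 0.6101, -0.0184,  0.2817]), 53.8)
0.6106 -0.0183 -0.5
pre (array([ 0.4,  0.2, -0.9]), 0.0355, array([0.5102, 0.3066, 0.238 ]), 56.7)
inserted (array([ 0.5, -0.3, -2.1]), 0.0357, array([0.6008, 0.3118, 0.2378]), 61.3)
```

View pics/c2.png

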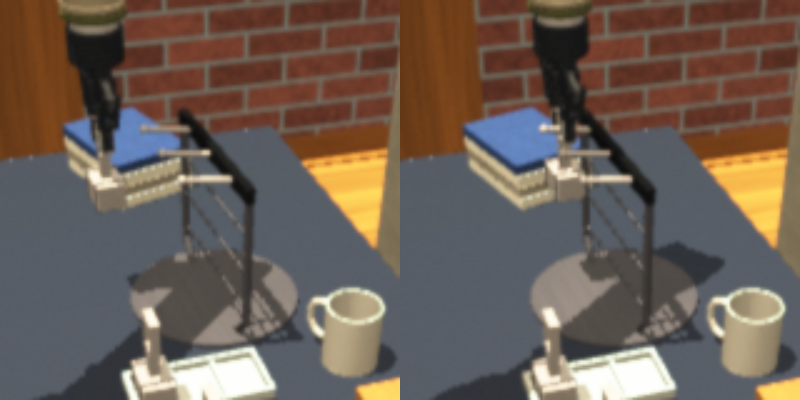

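In the right half, the far peg's tip protrudes in front of the opener at (545,128), so the peg is through the eye. I'll lower it until the peg carries the load, then release.

```bash
cat > l.py <<'E'
from h import *
import sys
YAW=3.4; mid={'2':np.array([.6005,.312]),'0':np.array([.6105,.149])}[sys.argv[1]]
fz0=np.mean([bot.state()['force'][2] for _ in range(5)])
bot.move_linear([*mid,.228],.04)
for z in np.arange(.227,.2185,-.001):
    bot.move_linear([*mid,z],.02); f=bot.state()['force']
    print(round(z,4),f.round(1))
    if f[2]-fz0>3.0: break
bot.set_gripper(.055); print(F()); bot.wait(.5)
bot.move_linear([*mid,.32],.06); bot.move_linear([mid[0]-.08,mid[1],.40],.15); bot.wait(1)
cal,im,d=shot('wrist',f'hung{sys.argv[1]}.png'); P=cloud(cal,d); cal,im2,d=shot('side')
cv2.imwrite(f'pics/h{sys.argv[1]}.png',np.hstack([cv2.resize(im,(400,300)),cv2.resize(im2[60:210,130:330],(400,300))])[:,:,::-1])
print('hung',openers(P,[.5,.08],[.7,.40],.14),F())
E
python3 l.py 2
```

```text
0.227 [ 0.8 -0.6 -1.5]
0.226 [-0.3 -0.  -1.1]
0.225 [-1.1  0.   1.7]
(array([-0.3, -0.7,  0.1]), 0.0549, array([0.6005, 0.312 , 0.2249]), 62.8)
hung [(0.5947, 0.1464, 85.1, 272, 39.3, 11.3), (0.6518, 0.1785, 7.0, 103, 23.6, 9.1), (0.6579, 0.1193, 2.9, 269, 38.8, 13.0), (0.5847, 0.23, -85.6, 228, 29.8, 10.8), (0.6462, 0.3102, 3.5, 901, 113.8, 12.7), (0.5937, 0.3066, -62.7, 854, 48.6, 39.2)] (array([ 0.4, -0.4,  0. ]), 0.0552, array([0.5205, 0.312 , 0.4   ]), 67.1)
```

View pics/h2.png

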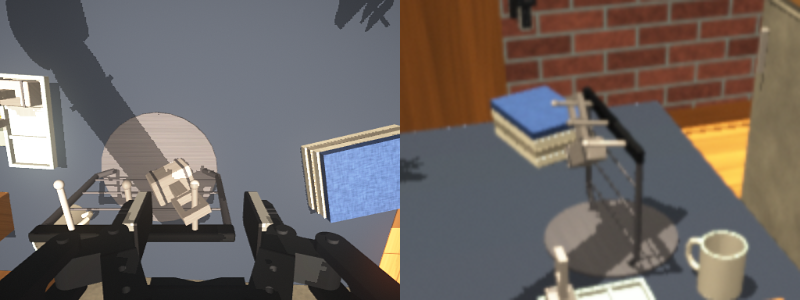

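The opener hangs on the far peg (right half, 580,130) but looks turned or still swinging. I'll check it again after a wait.

```bash
cat > m.py <<'E'
from h import *
for k in range(2):
    bot.wait(1.0)
    cal,im,d=shot('wrist',f'mm{k}.png'); P=cloud(cal,d)
    for z0,z1 in((.13,.19),(.195,.23),(.255,.30)):
        S=box(P,[.52,.26,z0],[.632,.37,z1]); 
        if len(S)>20: r=cv2.minAreaRect((S[:,:2]*1000).astype(np.float32)); print(z0,len(S),np.round(r[0],1),np.round(r[1],1),round(r[2],1),np.percentile(S[:,2],[2,98]).round(4))
    cs,i2,ds=shot('side'); S=box(cloud(cs,ds),[.52,.26,.10],[.66,.37,.30]); print('side',len(S),S.mean(0).round(4),S[:,2].min())
crop=im[150:310,120:320]; cv2.imwrite('pics/m2.png',np.hstack([cv2.resize(crop,(480,384)),cv2.resize(i2[90:150,190:240],(320,384))])[:,:,::-1])
E
python3 m.py
```

```text
0.13 538 [592.8 344.8] [24.9 54.3] 46.8 [0.1581 0.1896]
0.195 973 [606.9 343.3] [53.2 45.2] 89.5 [0.1958 0.229 ]
0.255 920 [595.1 318.7] [39.6 54.2] 74.8 [0.2553 0.2726]
side 481 [0.6193 0.3277 0.2035] 0.10078225068462461
0.13 1788 [610.4 325.3] [47.  68.3] 7.6 [0.1457 0.1855]
0.195 376 [613.3 316.6] [14.7 37.6] 9.4 [0.1962 0.2294]
0.255 908 [594.1 308.6] [57.  37.3] 6.7 [0.2554 0.2669]
side 501 [0.6196 0.3254 0.204 ] 0.1002093266308649
```

View pics/m2.png

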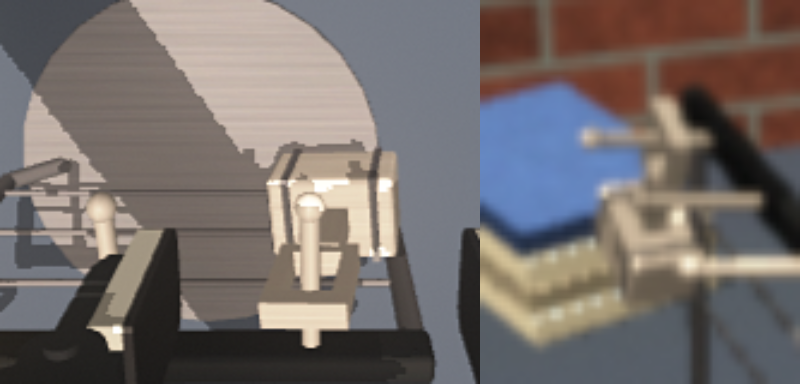

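The opener is on the peg, swinging sideways and settling, and has slid close to the rail. Next, the second one.

```bash
python3 k.py near 0; python3 -c "
import cv2,numpy as np
a=cv2.imread('pics/preS0.png')[60:220,150:310];b=cv2.imread('pics/ins0.png')[60:220,150:310]
cv2.imwrite('pics/c0.png',np.hstack([cv2.resize(a,(400,400)),cv2.resize(b,(400,400))]))"
```

```text
[(0.4936, -0.0184, -0.0, 382, 36.0, 11.8)] []
grip (array([0.2, 1. , 2.9]), 0.0355, array([ 0.494 , -0.0183,  0.1286]), 73.6)
up (array([-0.8,  0.5, -1.7]), 0.0355, array([ 0.4931, -0.0184,  0.2819]), 74.8)
0.4936 -0.0184 -0.0
pre (array([-0. ,  0.3, -0.9]), 0.0357, array([0.5202, 0.1435, 0.2381]), 76.6)
inserted (array([ 1.2,  0.2, -2.8]), 0.0356, array([0.6107, 0.149 , 0.2379]), 81.2)
```

View pics/c0.png

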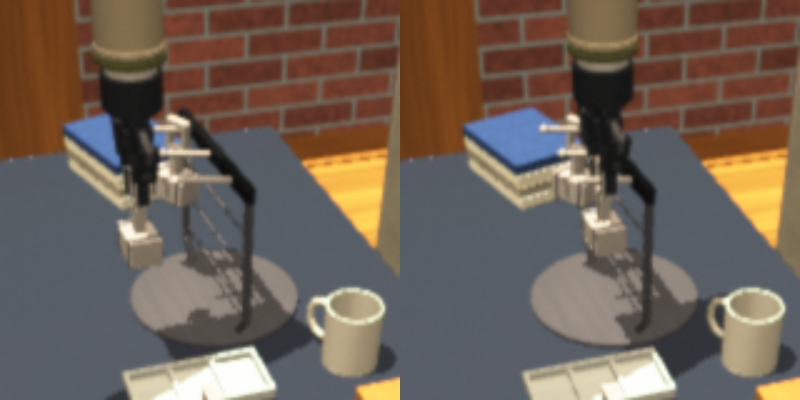

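The second opener is now on the near peg, and the first hangs straight at (575,160). I'll lower and release it.

```bash
python3 l.py 0
cat > n.py <<'E'
from h import *
bot.move_to([.50,.05,.42],q(0)); bot.wait(6)
for k in range(3):
    bot.wait(.7)
    cal,im,d=shot('wrist'); P=cloud(cal,d); cs,i2,ds=shot('side'); PS=cloud(cs,ds)
    for y in(.149,.312):
        S=box(PS,[.52,y-.05,.12],[.632,y+.05,.235]); S2=box(P,[.52,y-.05,.12],[.632,y+.05,.235])
        print(k,y,len(S),S.mean(0).round(4),S.min(0).round(3),len(S2),S2.mean(0).round(4),F()[3])
B=box(P,[.42,-.33,.112],[.49,-.18,.15]); print('ball',len(B),np.median(B,0).round(4) if len(B) else '')
cv2.imwrite('pics/n.png',np.hstack([cv2.resize(im,(400,300)),cv2.resize(i2[60:270,130:410],(400,300))])[:,:,::-1])
E
python3 n.py
```

```text
0.227 [-0.3 -0.3 -1.5]
0.226 [-0.6 -1.1 -1.8]
0.225 [ 0.1 -0.5  0.4]
0.224 [-1.7 -0.4  4.7]
(array([-0.4, -0.4, -0.5]), 0.0546, array([0.6104, 0.149 , 0.2238]), 83.0)
hung [(0.6433, 0.3499, -2.4, 145, 31.4, 11.9), (0.5821, 0.3124, -77.5, 244, 34.4, 11.2), (0.6307, 0.3102, 47.1, 625, 55.4, 20.7), (0.5831, 0.2278, 88.3, 205, 25.7, 10.4), (0.5961, 0.147, -87.4, 858, 42.6, 35.3), (0.6552, 0.1605, 3.5, 969, 121.8, 13.2)] (array([ 0.2,  0.1, -0.5]), 0.0552, array([0.5305, 0.149 , 0.4   ]), 87.2)
0 0.149 355 [0.6015 0.1356 0.1809] [0.58  0.11  0.143] 1752 [0.5937 0.1452 0.1775] 94.5
0 0.312 260 [0.6096 0.3047 0.1772] [0.584 0.275 0.14 ] 2616 [0.6092 0.3091 0.1824] 94.5
1 0.149 352 [0.6015 0.1357 0.1805] [0.58  0.109 0.143] 1751 [0.5937 0.1453 0.1776] 95.3
1 0.312 260 [0.6094 0.3049 0.1775] [0.583 0.274 0.141] 2610 [0.6092 0.3091 0.1824] 95.3
2 0.149 353 [0.6016 0.1358 0.1808] [0.58  0.112 0.143] 1747 [0.5937 0.1453 0.1776] 96.1
2 0.312 258 [0.6094 0.3051 0.1772] [0.584 0.274 0.14 ] 2607 [0.6092 0.3091 0.1825] 96.1
ball 85 [ 0.4572 -0.2804  0.1182]
```

View pics/n.png

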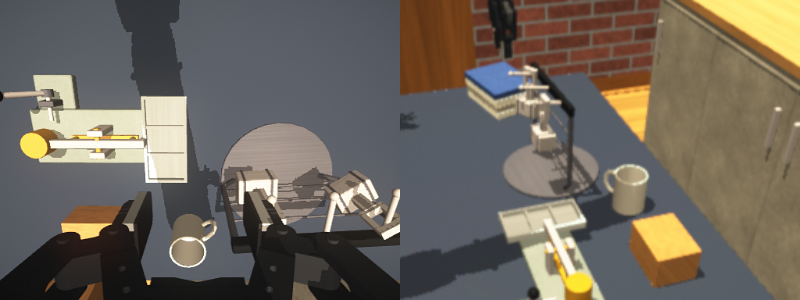

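Both openers hang motionless, one per peg. The pan is empty and level, the lever is at the arrested side, and the bystanders are untouched. I'm handing it in.

```bash
python3 -c "
from plant import bot
print(bot.close_job())"
```

```text
the job is handed in; nothing more can be done
None
```

I weighed both openers (only two were present) on the balance. The pan sank about 12 mm and rested for over 4 s before I arrested it again. Each opener now hangs still on its own peg, the beam is left arrested, and the job was handed in at about 96 s.

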